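Push the instrument box down the steriliser loading lane

TASK

Push the steel instrument box down the lane between the two blue guide rails of the loading tray until its front end sits fully home, square against the end stop, then take the hand away. Push it with the fingertips only: do not lift it, and let neither the box nor the robot touch either rail (straighten and centre the box in front of the lane first if it stands crooked). Leave the three polish bottles as they stand.

Things in the scene. Friction and masses are not known exactly. Their poses are not given: they have to be found in the camera images.
- lane: white tray fixed to the table: plate x -230..220 mm, 170 wide, 6 thick, with two blue rails 118 mm apart inside and a grey end stop (face at x = 200 mm, top 36 mm above the table). Origin: on the table, on the lane's centre line. x points along the lane from the open entry to the stop, y left, z up. Place and yaw vary; x runs roughly from the robot's right to its left
- rail_left: left blue guide rail on the tray: 240 mm long (tray x -40..200 mm), 10 wide, 12 high, top 18 mm above the table. Origin: centre of its underside, at tray x = 80, y = +64, z = 6 mm; axes as the tray's. Inner face at tray y = +59 mm. Must not be touched
- rail_right: right guide rail, mirror image of the left one: origin at tray x = 80 mm, y = -64 mm, z = 6 mm, inner face at tray y = -59 mm. Must not be touched
- lane_mouth (a point): point on the plate's top face (6 mm above the table), midway between the entry ends of the two rails: tray x = -40 mm, y = 0
- stop_face (a point): point on the plate's top face, on the centre line, at the near face of the end stop: tray x = 200 mm, y = 0
- instrument_box: loose steel box, orange holed panel on its lid: 110 long (x, towards the stop), 92 wide (y), 48 mm high, 0.25-0.5 kg. Origin: centre of its underside, on the plate. Starts at tray x -150..-125 mm, up to 22 mm off centre, turned up to 0.2 rad. Slides at a few N, stops when not pushed. Home: origin at tray x = 145 mm; 13 mm free each side if straight and centred; its top is 36 mm above the rails
- bottle_pink: loose red-pink polish bottle with white cap, 30 mm in diameter, 75 mm tall, 50 g, standing on the table near the loading tray (beside a rail or behind the end stop; the three bottles swap places from run to run); leave it alone. Origin: centre of its underside, z up
- bottle_green: loose green polish bottle with white cap, 30 mm in diameter, 75 mm tall, 50 g, standing on the table near the loading tray (beside a rail or behind the end stop; the three bottles swap places from run to run); leave it alone. Origin: centre of its underside, z up
- bottle_amber: loose amber polish bottle with black cap, 30 mm in diameter, 75 mm tall, 50 g, standing on the table near the loading tray (beside a rail or behind the end stop; the three bottles swap places from run to run); leave it alone. Origin: centre of its underside, z up
Mind the look-alikes: they are no part of the job. There is more than one size of the instrument_box; the one meant has the size given above.

How it is judged:
On the way, in this order (a step that is already met when the one before it is completed fails the run):
1. the box has entered the lane, between the rails, and is not yet at the stop (x of instrument_box in the frame of lane between -0.03 and 0.12 m and y of instrument_box in the frame of lane between -0.013 and 0.013 m).
2. the box is home against the end stop (x of instrument_box in the frame of lane above 0.14 m), for 0.2 s.
At the end, for the whole second after the job is handed in: The box rests flat on the tray between the rails, front end within 5 mm of the end stop, within 13 mm of the centre line and square to it within 0.08 rad, at rest; the bottles stand within 15 mm of where they were (x of instrument_box in the frame of lane between 0.14 and 0.15 m and y of instrument_box in the frame of lane between -0.013 and 0.013 m and z of instrument_box in the frame of lane below 0.01 m and angle between the x axis of instrument_box and the x axis of lane, either way round below 0.08 rad and angle between instrument_box's own z axis and vertical below 0.05 rad and linear speed of instrument_box below 0.01 m/s and distance of each of bottle_pink, bottle_green, bottle_amber from where it was at the start of the episode below 0.015 m and angle between each of bottle_pink, bottle_green, bottle_amber's own z axis and vertical below 0.2 rad); the robot touches nothing.
It fails at once if the box or the robot touches the left rail (more than 0.5 N) (contact force between rail_left and anything else above 0.5 N).
It fails at once if the box or the robot touches the right rail (more than 0.5 N) (contact force between rail_right and anything else above 0.5 N).
It fails at once if the box is lifted (more than 8 mm off the plate) or tipped (z of instrument_box in the frame of lane above 0.014 m or angle between instrument_box's own z axis and vertical above 0.2 rad).
It fails at once if a bottle is moved more than 15 mm or knocked over (distance of any of bottle_pink, bottle_green, bottle_amber from where it was at the start of the episode above 0.015 m or angle between any of bottle_pink, bottle_green, bottle_amber's own z axis and vertical above 0.3 rad).
It also fails if it takes over 50 s, if anything falls off the work surface, if the arm or the gripper's body presses on something with over 40 N, if the wrist force passes 120 N, or if a joint passes its speed limit or range.

ROBOT

A 6-joint arm with a two-finger parallel gripper is mounted at the origin on the work surface. World frame = base frame: x ahead of the robot, y to its left, z up, the work surface at z = 0. Lengths are in m, angles in rad, forces in N, time in s.
With the tool pointing down it reaches from about 0.225 to 0.875 m from the base axis. Payload 3.4 kg.
Tool frame: the origin (TCP) lies at the very end of the fingers, on their centre line; the grasp point (between the pads) lies 19 mm behind it; z points along the fingers, y is the direction in which the jaws open and shut (so a half turn about z gives the same grasp; the last joint's range is limited). The gripper opens to 85 mm and grips with 20 to 120 N. Pads are 22 mm wide; open, the fingers measure 114 mm over their backs; the gripper's body (76 mm by 85 mm) begins 54 mm behind the grasp point. The pads swing forward as they close: fully open they stand 13 mm farther back than shut.
Start: joints at [-0.121, 0.276, 1.505, -0, 1.361, -0.121], TCP at [0.575, -0, 0.231] pointing down, gripper open.
Joint ranges: [-2.89, 2.89], [-0.75, 2.08], [0.22, 2.7], [-1.18, 4.32], [0.11, 2.71], [-2.7, 2.7]. Speed limits (rad/s): [2.57, 2.57, 3.14, 3.14, 3.14, 3.14].

INTERFACE

Orientations are given as a unit quaternion [w, x, y, z].
In Python, from rig import telemetry, cams, sign_off, spotter gives the robot as it stands.
- The arm moves only by the tool servo_tool, never from a script. Its argument "steps" is a list of rows, each a list of 6 numbers: the shift along the tool's x, y, z in mm, then the turn, a rotation vector about the tool's x, y, z in degrees. In form: [[x, y, z, ax, ay, az], ...]. A call has 1 to 8 rows; each row is the pose to reach, as a shift and turn from the pose commanded when the call began, along the tool's axes at that moment; what a row does not reach only later rows make up. A row lasts 1/10 s, in which the tool goes at most 50 mm and 8.59 degrees, less where a joint would pass 70% of its speed; a pose out of reach is approached as far as the arm can. A call with a gripper value outside its range is refused whole. "hand" is the closure in counts, from 0 (fully open) to 255 (shut), set as the call begins (left out, the last holds). The fingers move at their own pace and stop on an object; "grip_force" is the grip in N (left out, the last holds). Time passes only in rows, so rows that repeat a pose let the fingers close. It gives the time, the measured TCP pose, the force and the opening at its end, in the units of the state.
- telemetry.get_state(): the state, without advancing time (a new reading comes with each control period).
- cams.get_image(name): name is "scene" or "side" or "wrist"; returns (picture, depth): 384x512x3 uint8, red, green, blue; 384x512 float32, m along the optical axis (not along the pixel's ray), 0 where there is no reading.
- cams.camera_model(name): a dict with "camera_matrix" (3x3 intrinsics, pixels), "origin" and "rotation" of the camera in the world; the wrist camera has in their place "tool_from_camera" (4x4, takes a point from camera to tool coordinates, whose origin is the TCP and whose axes are the flange's). Camera axes: x right, y up, looking along -z (the intrinsics and any distortion apply to the point x, -y, -z); pixel columns grow to the right and rows downward; lengths in m; the calibration is good to about 2 mm. A picture is of the moment at which its call begins: read the wrist's pose just before it. camera_model takes no time and is no camera call.
- sign_off(): hands the job in, once; it reports no verdict.
Trained networks look in the newest picture that a camera, given by its name, has taken for a name from the list of things; names that differ only in an ending like _2 or _b are one class to them, and where a whole thing is asked for, a point or a joint stands for the part that bears it (a point fixed in the world has none). Each returns a list of dicts, best first, with "conf" (0 to 1); they miss things now and then, are a little off and sometimes report something else, mostly with a low value. They report only what shows in the picture. A call takes as long as a camera call. They do not tell look-alikes from the thing itself.
- spotter.outline_of(query, camera): "region" (384x512 bool, what is visible of it) and "rect" ([left, top, width, height] in pixels, round what is visible of it).
The state is a dict: "clock": time; "qpos": joint angles; "qd": joint speeds; "effort": joint torques, N m; "position": TCP position; "ee_rot": TCP orientation; "contact_force": force on the tool from outside, world axes, zero at the start; "moment": the same for the moment, N m; "width": finger opening in m.
Only numpy, scipy, OpenCV 4.12 (cv2) and the standard library are available. Lean on these libraries where they do the work, as an engineer would, in place of code of your own. Each camera call takes 0.05 s, during which the arm holds its last target.

## Working session

There is one attempt and no reset: what is moved stays moved. The work goes in short steps, Python scripts to look and compute and a tool call to move; the robot and the scene stay as the last step left them, time stands still between calls to the robot, and variables do not carry over. Pictures are saved under pics/ and viewed, and the job is handed in when it is done.

Besides the shell and the picture viewer there is one more tool, called as name([rows], argument=value, ...), one row to a line, values as JSON. servo_tool: Moves the arm, as the interface text tells. Its arguments: {"type":"object","properties":{"steps":{"type":"array","items":{"type":"array","items":{"type":"number"}}},"hand":{"type":"number"},"grip_force":{"type":"number"}},"required":["steps"]}

```bash
ls; mkdir -p pics
python3 - <<'E'
from rig import telemetry,cams,spotter
import cv2,numpy as np
print(telemetry.get_state())
for n in ("scene","side","wrist"):
    im,d=cams.get_image(n); cv2.imwrite(f"pics/{n}0.png",im[:,:,::-1]); np.savez(f"pics/{n}0.npz",im=im,d=d)
    print(n,cams.camera_model(n))
E
```

```text
pics
{'clock': 0.0, 'qpos': array([-1.21026422e-01,  2.76623344e-01,  1.50615655e+00, -2.38091856e-05,
        1.36070469e+00, -1.20994578e-01]), 'qd': array([-0.00064665, -0.00118888, -0.00261455,  0.00029037,  0.00076963,
        0.00012142]), 'effort': array([ 6.20495921e-04, -4.16768074e+01, -2.45808578e+01, -1.52056768e-04,
        1.11346930e-02,  1.69860516e-05]), 'position': array([5.74459294e-01, 3.66289778e-05, 2.30414223e-01]), 'ee_rot': array([-7.37576254e-04,  7.07115960e-01,  7.07096969e-01, -5.92425272e-04]), 'contact_force': array([ 0.17242992,  0.0636436 , -0.67136219]), 'moment': array([-0.01946588, -0.05338105, -0.01106058]), 'width': 0.08508736243686943}
scene {'camera_matrix': array([[386.86555256,   0.        , 251.00535651],
       [  0.        , 386.86555256, 187.04804373],
       [  0.        ,   0.        ,   1.        ]]), 'origin': array([1.13936924, 0.17178563, 0.51841324]), 'rotation': array([0.6037854 , 0.28024315, 0.3175558 , 0.67532605])}
side {'camera_matrix': array([[466.70070091,   0.        , 255.7961693 ],
       [  0.        , 466.70070091, 201.08017184],
       [  0.        ,   0.        ,   1.        ]]), 'origin': array([ 0.31997269, -0.65549732,  0.65447076]), 'rotation': array([ 0.88129186,  0.43919284, -0.08428786, -0.15274117])}
wrist {'camera_matrix': array([[270.09620532,   0.        , 259.42702669],
       [  0.        , 270.09620532, 189.19725325],
       [  0.        ,   0.        ,   1.        ]]), 'tool_from_camera': array([[-8.95026649e-04,  9.51207292e-01,  3.08551270e-01,
         7.74867932e-02],
       [ 9.99999547e-01,  9.51016715e-04, -3.10735740e-05,
         1.35936578e-03],
       [-3.22994825e-04,  3.08551103e-01, -9.51207713e-01,
        -1.43145807e-01],
       [ 0.00000000e+00,  0.00000000e+00,  0.00000000e+00,
         1.00000000e+00]])}
```

View pics/scene0.png

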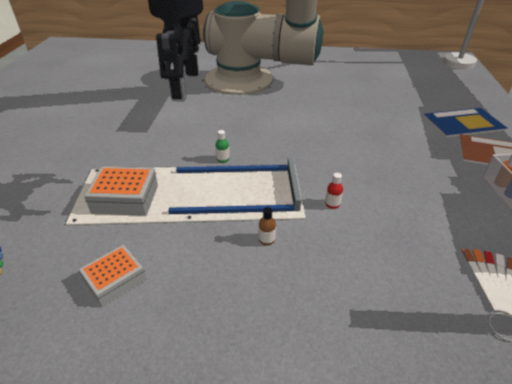

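View pics/side0.png

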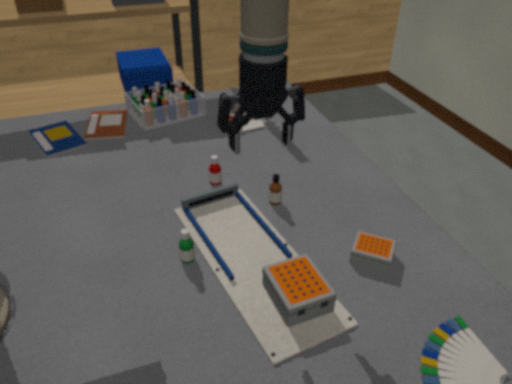

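View pics/wrist0.png

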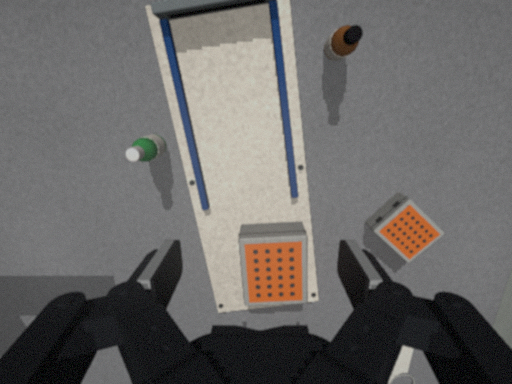

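The instrument box is the large one on the tray: scene (123,190), side (298,285), wrist (273,265). The smaller orange-lidded box off the tray is the look-alike: scene (112,272), side (374,248), wrist (409,231). Next I'll measure the tray and the box.

```bash
cat > h.py <<'E'
import numpy as np,cv2
from scipy.spatial.transform import Rotation as R
from rig import telemetry,cams,spotter
def q2R(q): return R.from_quat([q[1],q[2],q[3],q[0]]).as_matrix()
def pose(n,st=None):
    m=cams.camera_model(n);K=m["camera_matrix"]
    if n=="wrist":
        T=m["tool_from_camera"];Rt=q2R(st["ee_rot"])
        return K,Rt@T[:3,:3],Rt@T[:3,3]+st["position"]
    return K,q2R(m["rotation"]),np.array(m["origin"])
def cloud(n,d,st=None):
    K,Rc,o=pose(n,st)
    v,u=np.mgrid[:d.shape[0],:d.shape[1]]
    p=np.stack([(u-K[0,2])/K[0,0]*d,-(v-K[1,2])/K[1,1]*d,-d],-1)
    return p@Rc.T+o
def atz(n,uv,z,st=None):
    K,Rc,o=pose(n,st);uv=np.atleast_2d(uv).astype(float)
    r=np.c_[(uv[:,0]-K[0,2])/K[0,0],-(uv[:,1]-K[1,2])/K[1,1],-np.ones(len(uv))]@Rc.T
    return o+r*((z-o[2])/r[:,2])[:,None]
def proj(n,P,st=None):
    K,Rc,o=pose(n,st);c=(np.atleast_2d(P)-o)@Rc
    return np.c_[K[0,0]*c[:,0]/-c[:,2]+K[0,2],K[1,1]*-c[:,1]/-c[:,2]+K[1,2]]
def blue(im):
    h=cv2.cvtColor(im,cv2.COLOR_RGB2HSV);return (h[...,0]>105)&(h[...,0]<128)&(h[...,1]>130)&(h[...,2]>40)
def orange(im):
    h=cv2.cvtColor(im,cv2.COLOR_RGB2HSV);return (h[...,0]<16)&(h[...,1]>180)&(h[...,2]>150)
E
cat > m.py <<'E'
from h import *
import sys
tag=sys.argv[1]
names=sys.argv[2:] or ["scene","side","wrist"]
for n in names:
    st=telemetry.get_state()
    im,d=cams.get_image(n); cv2.imwrite(f"pics/{n}{tag}.png",im[:,:,::-1]); np.savez(f"pics/{n}{tag}.npz",im=im,d=d)
    P=cloud(n,d,st)
    print("==",n)
    C=[]
    lab,L=cv2.connectedComponents(blue(im).astype(np.uint8))
    for k in range(1,lab):
        m=(L==k)&(d>0)
        if m.sum()<60: continue
        q=P[m]; q=q[(q[:,2]>0.012)&(q[:,2]<0.024)&(np.abs(q[:,0])<0.9)]
        if len(q)<40 or q[:,1].std()<.03: continue
        r=cv2.minAreaRect((q[:,:2]*1000).astype(np.float32))
        b=cv2.boxPoints(r)
        print("rail",len(q),np.round(r[0],1),np.round(r[1],1),round(r[2],2),"z",np.round(np.median(q[:,2])*1000,1))
    for k,name in [(0,"orange")]:
        lab,L=cv2.connectedComponents(cv2.morphologyEx(orange(im).astype(np.uint8),cv2.MORPH_CLOSE,np.ones((5,5))))
        for k in range(1,lab):
            m=(L==k)
            if m.sum()<300: continue
            z=np.median(P[m&(d>0)][:,2])
            if z<.02 or z>.08: continue
            v,u=np.nonzero(m); q=atz(n,np.c_[u,v],0.054,st)
            r=cv2.minAreaRect((q[:,:2]*1000).astype(np.float32))
            print("orange",m.sum(),np.round(r[0],1),np.round(r[1],1),round(r[2],2),"zmed",round(z*1000,1), "px",u.mean().round(),v.mean().round())
            c=q.mean(0)
            t=(np.abs(P[...,2]-z)<0.006)&(np.hypot(P[...,0]-c[0],P[...,1]-c[1])<.09)&(d>0)
            rr=cv2.minAreaRect((P[t][:,:2]*1000).astype(np.float32))
            print("   top",t.sum(),np.round(rr[0],1),np.round(rr[1],1),round(rr[2],2))
E
python3 m.py 1
```

```text
== scene
rail 427 [482.3  52.9] [ 12.3 236.4] 7.77 z 16.3
rail 539 [608.6  70.9] [ 11.1 235.8] 8.29 z 16.7
orange 1050 [ 594.8 -145.5] [69.1 89.2] 3.17 zmed 54.3 px 120.0 181.0
   top 1831 [ 596.7 -143.5] [ 94.2 110.1] 2.54
orange 1000 [797.3 -82.9] [46.7 60.6] 48.62 zmed 34.4 px 110.0 268.0
   top 1757 [783.8 -91.9] [67.1 78.5] 48.5
== side
rail 232 [605.9  67.3] [ 11.  236.6] 8.44 z 18.1
rail 252 [478.8  48.8] [  8.3 237.9] 7.94 z 18.1
orange 510 [ 768.9 -111. ] [45.8 60.2] 48.3 zmed 35.2 px 374.0 245.0
   top 943 [781.3 -95.1] [68.9 77.9] 48.43
orange 1539 [ 595.3 -144.7] [72.4 89.9] 3.43 zmed 55.1 px 299.0 280.0
   top 2488 [ 593.7 -146.9] [ 92.5 112.3] 3.74
== wrist
rail 627 [598.8 125.7] [  7.5 123.3] 8.19 z 18.6
orange 1460 [771.8 -85.8] [47. 59.] 47.81 zmed 35.4 px 409.0 232.0
   top 2437 [783.1 -95.4] [65.5 80.1] 47.82
orange 1815 [ 595.5 -147.8] [72.6 89.4] 3.62 zmed 55.5 px 276.0 278.0
   top 4547 [ 595.2 -146.7] [ 91.1 110.8] 3.12
```

Run:
```python
from h import *
for n in ("scene","side","wrist"):
  for q in ("bottle_pink","bottle_green","bottle_amber","instrument_box","rail_left"):
    st=telemetry.get_state()
    r=spotter.outline_of(q,n)
    d=np.load(f"pics/{n}1.npz")["d"]; P=cloud(n,d,st)
    for x in r[:2]:
        m=x["region"]&(d>0); print(n,q,round(x["conf"],2),x["rect"],np.round(np.median(P[m],0)*1000),np.round(P[m].max(0)*1000) if m.any() else '')
```

```text
scene bottle_pink 0.81 [326.5, 173.8, 18.0, 34.6] [569. 264.  40.] [577. 289.  75.]
scene bottle_green 0.89 [218.7, 132.9, 8.7, 26.5] [443.  26.  38.] [451.  40.  75.]
scene bottle_amber 0.94 [260.6, 210.1, 18.0, 35.4] [678. 144.  41.] [685. 159.  76.]
scene instrument_box 0.76 [83.8, 170.6, 73.6, 47.7] [ 622. -135.   53.] [646. -86.  57.]
scene instrument_box 0.75 [80.9, 247.2, 67.0, 60.9] [793. -86.  34.] [834. -43.  37.]
side bottle_pink 0.58 [208.6, 153.9, 11.6, 32.0] [558. 255.  35.] [597. 392.  77.]
side bottle_green 0.88 [177.8, 228.2, 17.3, 31.5] [430.  13.  40.] [456.  92.  77.]
side bottle_amber 0.59 [267.1, 176.4, 14.6, 28.9] [662. 132.  41.] [676. 148.  78.]
side instrument_box 0.94 [346.2, 232.3, 48.9, 42.9] [ 773. -106.   34.] [832. -13.  38.]
side instrument_box 0.59 [261.5, 252.2, 73.4, 75.1] [ 586. -167.   54.] [643. -91.  58.]
side rail_left 0.73 [183.2, 205.8, 50.5, 75.5] [480.  33.  17.] [500. 169.  21.]
wrist bottle_green 0.57 [125.0, 136.7, 40.5, 24.5] [441.  24.  50.] [450.  37.  78.]
wrist bottle_amber 0.74 [159.3, 18.6, 48.2, 189.7] [480.  70.  19.] [504. 168.  21.]
wrist bottle_amber 0.57 [323.7, 26.3, 38.2, 35.7] [664. 137.  52.] [699. 166.  78.]
wrist instrument_box 0.9 [239.2, 223.4, 73.0, 82.1] [ 595. -131.   56.] [647. -89.  58.]
wrist instrument_box 0.64 [267.8, 0.1, 29.2, 200.2] [605.  86.  19.] [629. 190.  22.]
wrist rail_left 0.82 [159.1, 19.5, 51.9, 189.9] [480.  69.  19.] [503. 168.  21.]
```

The lane origin is about (555,-19) mm with heading ≈98.1°. The box on the tray measures 110×92 mm with its top at 54 mm, so it is the right one; the other measures 78×67×35 mm. It stands at lane x≈-131, y≈-22, yaw≈-5°, so it needs centring first. I'll check this with an overlay in a close crop.

```bash
cat > lane.py <<'E'
from h import *
PH=98.15; C80=np.array([543.9,60.0])   # rails' middle at tray x=80 (mm), heading
ex=np.array([np.cos(np.radians(PH)),np.sin(np.radians(PH))]); ey=np.array([-ex[1],ex[0]])
O=C80-80*ex
def L2W(x,y,z): 
    p=O+x*ex+y*ey; return np.array([p[0],p[1],z])/1000
def W2L(p): 
    d=np.asarray(p)[...,:2]*1000-O; return np.stack([d@ex,d@ey],-1)
def box(pc,hd):  # world mm centre, heading deg -> lane pose
    return W2L(np.array(pc)/1000),hd-PH
def go(x,y,z,rel):  # TCP target in lane mm; rel=tool x heading relative to lane x, deg
    st=telemetry.get_state(); Rt=q2R(st["ee_rot"])
    t=np.radians(PH+rel); X=np.array([np.cos(t),np.sin(t),0]);Z=np.array([0,0,-1.]);Y=np.cross(Z,X)
    G=np.c_[X,Y,Z]
    print("shift",np.round(Rt.T@(L2W(x,y,z)-st["position"])*1000,1),"rot",np.round(np.degrees(R.from_matrix(Rt.T@G).as_rotvec()),2))
def where():
    st=telemetry.get_state(); Rt=q2R(st["ee_rot"])
    print("t",round(st["clock"],2),"TCP lane",np.round(W2L(st["position"]),1),"z",round(st["position"][2]*1000,1),"relhead",round(np.degrees(np.arctan2(Rt[1,0],Rt[0,0]))-PH,2),"F",np.round(st["contact_force"],2),"w",st["width"])
E
cat > ov.py <<'E'
from lane import *
import sys
tag=sys.argv[1]
st=telemetry.get_state()
for n in sys.argv[2:]:
    im=np.load(f"pics/{n}{tag}.npz")["im"][:,:,::-1]; im=cv2.resize(im,None,fx=3,fy=3,interpolation=cv2.INTER_CUBIC)
    for s in (1,-1):
        for z,x0,x1,y in ((18,-40,200,59*s),(6,-230,220,85*s),(18,-40,200,69*s)):
            a=proj(n,[L2W(x0,y,z),L2W(x1,y,z)],st)*3+1
            cv2.line(im,tuple(map(int,a[0])),tuple(map(int,a[1])),(0,255,0),1)
    a=proj(n,[L2W(200,-59,36),L2W(200,59,36)],st)*3+1
    cv2.line(im,tuple(map(int,a[0])),tuple(map(int,a[1])),(0,0,255),1)
    for b in eval(BX) if (BX:=__import__('os').environ.get("BX")) else []:
        pass
    w={"scene":(200,450),"side":(450,480),"wrist":(420,0)}[n]
    cv2.imwrite(f"pics/{n}{tag}_ov.png",im[w[1]:w[1]+(300 if n=="scene" else 600),w[0]:w[0]+800] if n!="scene" else im[450:720,180:980])
E
python3 ov.py 1 scene side wrist
python3 -c "
from lane import *
print(O,box((595.4,-146.2),93.3)); where(); go(-131,-100,90,90)"
```

```text
[555.24121094 -19.1920257 ] (array([-131.41835078,  -21.74789534]), -4.8500000000000085)
t 1.05 TCP lane [ 16.2 -22.3] z 231.3 relhead -8.15 F [ 0.22  0.03 -0.27] w 0.08542142232130152
shift [-134.7   97.8  141.4] rot [ 0.000e+00  1.000e-02 -9.815e+01]
```

```bash
python3 -c "
import cv2,numpy as np
a=cv2.imread('pics/side1_ov.png');b=cv2.imread('pics/scene1_ov.png');print(a.shape,b.shape)"
```

```text
(600, 800, 3) (270, 800, 3)
```

View pics/scene1_ov.png

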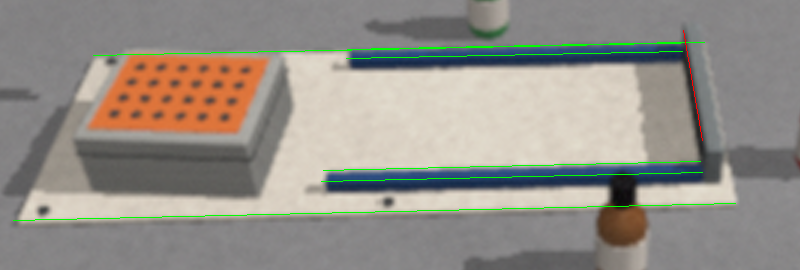

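View pics/side1_ov.png

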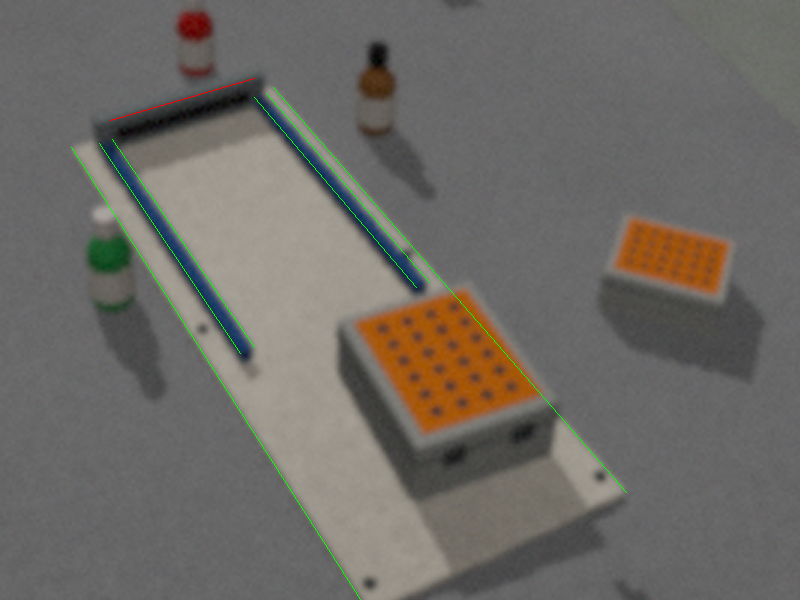

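View pics/wrist1_ov.png

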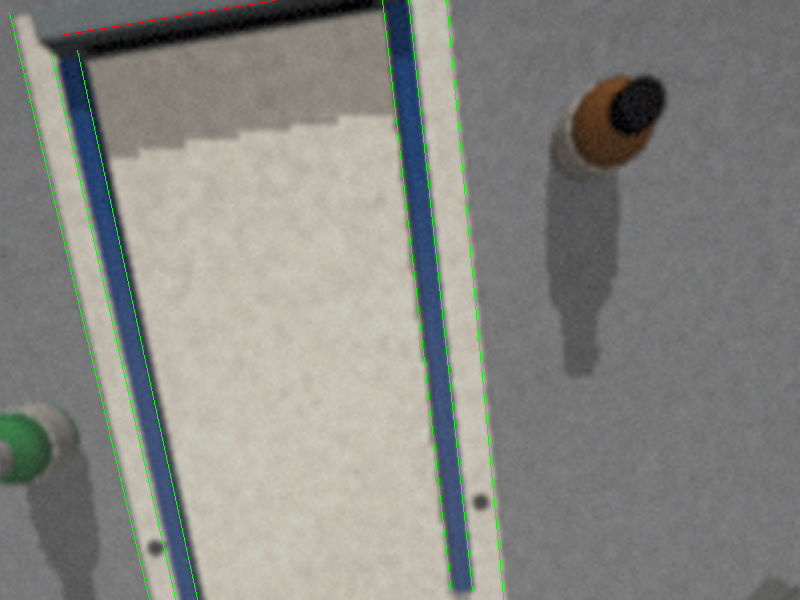

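The overlay fits the rails within about 2 mm in all three views, and the close crop shows the large box with its nose towards the right rail. I'll centre it with a two-finger push on its right side, with the tool turned 90°.

servo_tool([
  [-40, 30, 30, 0, 0, -8.5],
  [-80, 60, 60, 0, 0, -17],
  [-120, 97.8, 100, 0, 0, -25.5],
  [-134.7, 97.8, 120, 0, 0, -34],
  [-134.7, 97.8, 130, 0, 0, -42.5],
  [-134.7, 97.8, 135, 0, 0, -51],
  [-134.7, 97.8, 135, 0, 0, -59.5],
  [-134.7, 97.8, 135, 0, 0, -68],
], hand=75, grip_force=40)

```text
clock: 1.85
position: [0.6727, -0.1349, 0.0954]
ee_rot: [-0.001, 0.188, 0.982, 0.0]
contact_force: [-0.2, 0.6, 0.4]
width: 0.0608
```

```bash
python3 -c "
from lane import *
where(); go(-131,-100,90,90)"
```

```text
t 1.85 TCP lane [-131.2  -99.9] z 95.4 relhead 60.18 F [-0.18  0.58  0.36] w 0.06082593845070859
shift [-0.   0.3  5.4] rot [ 2.000e-02 -7.000e-02 -2.982e+01]
```

servo_tool([
  [0, 0, 0, 0, 0, -8.5],
  [0, 0, 0, 0, 0, -17],
  [0, 0, 0, 0, 0, -25.5],
  [0, 0, 0, 0, 0, -30],
  [0, 0, 0, 0, 0, -30],
])

```text
clock: 2.35
position: [0.6729, -0.1347, 0.0963]
ee_rot: [0.0, -0.07, 0.998, 0.0]
contact_force: [-0.4, 0.8, 0.2]
width: 0.06
```

```bash
python3 m.py 2 scene side wrist; python3 -c "
from lane import *
where(); go(-131,-95,30,90)"
```

```text
== scene
rail 422 [481.8  52.8] [ 12.3 237.1] 8.63 z 16.3
rail 550 [608.8  71.7] [ 12.1 233.7] 8.03 z 16.6
orange 778 [ 594.6 -145.7] [68.7 88.8] 3.17 zmed 54.3 px 119.0 181.0
   top 1534 [ 596.6 -143.8] [ 94.4 110.5] 4.13
orange 995 [797.2 -82.7] [47.  60.5] 48.07 zmed 34.5 px 110.0 268.0
   top 1760 [783.7 -92.1] [67.1 78.3] 48.57
== side
rail 235 [605.2  66.1] [ 10.5 234.2] 8.89 z 18.1
rail 248 [478.5  48.6] [  8.  239.4] 8.02 z 18.0
orange 323 [ 772.6 -114.3] [45.7 50.2] 48.14 zmed 35.1 px 379.0 247.0
   top 645 [787.2 -99.8] [68.9 63. ] 48.42
orange 1537 [ 595.5 -144.8] [72.3 89.7] 3.01 zmed 55.0 px 299.0 280.0
   top 2496 [ 593.5 -146.9] [ 92.3 112.1] 2.98
== wrist
rail 1364 [616.    7.9] [  8.3 115.2] 8.37 z 18.4
orange 14064 [ 595.5 -146.8] [74.5 92.7] 3.19 zmed 55.3 px 260.0 94.0
   top 24511 [ 595.9 -146.7] [ 92.3 110.3] 3.24
orange 2083 [ 766.6 -100.5] [46.6 59.3] 48.29 zmed 35.3 px 287.0 310.0
   top 3382 [783.2 -95.9] [65.6 78.3] 47.92
t 2.5 TCP lane [-131.  -100.1] z 96.3 relhead -270.23 F [ 0.54 -0.06  0.09] w 0.0602960523789215
shift [ 5.1  0.  66.3] rot [ 0.    0.   -0.23]
```

View pics/wrist2.png

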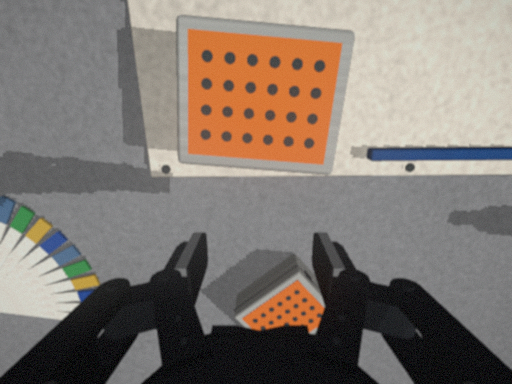

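View pics/scene2.png

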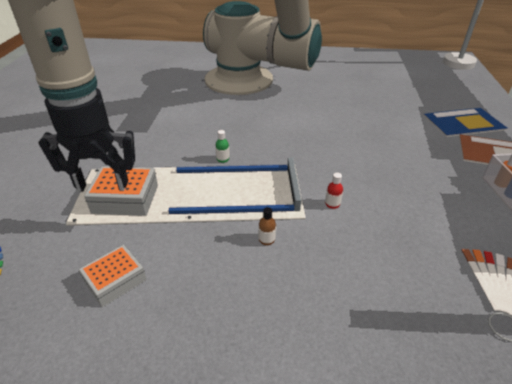

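servo_tool([
  [2, 0, 35, 0, 0, 0],
  [4, 0, 66, 0, 0, 0],
  [4, 0, 68, 0, 0, 0],
  [4, 0, 68, 0, 0, 0],
])

```text
clock: 2.9
position: [0.6686, -0.1352, 0.0279]
ee_rot: [-0.001, -0.069, 0.998, 0.0]
contact_force: [-0.7, -0.4, -0.3]
width: 0.0603
```

servo_tool([
  [4, 0, 0, 0, 0, 0],
  [8, 0, 0, 0, 0, 0],
  [12, 0, 0, 0, 0, 0],
  [16, 0, 0, 0, 0, 0],
  [20, 0, 0, 0, 0, 0],
  [24, 0, 0, 0, 0, 0],
  [26, 0, 0, 0, 0, 0],
  [26, 0, 0, 0, 0, 0],
])

```text
clock: 3.7
position: [0.6427, -0.139, 0.0284]
ee_rot: [-0.0, -0.07, 0.998, -0.0]
contact_force: [0.4, 1.0, 0.0]
width: 0.0602
```

```bash
python3 m.py 3 side wrist|grep -v rail; python3 -c "
from lane import *
where(); go(-131,-60,28,90)"
```

```text
== side
orange 507 [ 768.9 -111. ] [45.8 60.2] 48.25 zmed 35.0 px 374.0 245.0
   top 953 [781.8 -94.5] [71.5 77.9] 48.38
orange 1563 [ 587.6 -148.5] [72.6 90. ] 8.17 zmed 55.1 px 295.0 282.0
   top 2641 [ 597. -149.] [115.9 112.1] 7.21
== wrist
orange 31404 [ 588.  -150.7] [75.4 93.9] 7.95 zmed 55.3 px 254.0 142.0
   top 52577 [ 599. -149.] [114.8 109.5] 8.05
t 3.8 TCP lane [-131.   -69.6] z 28.1 relhead -270.14 F [ 0.31 -0.21  0.24] w 0.06044853741251865
shift [ 9.6 -0.   0.2] rot [ 0.   -0.05 -0.14]
```

View pics/wrist3.png

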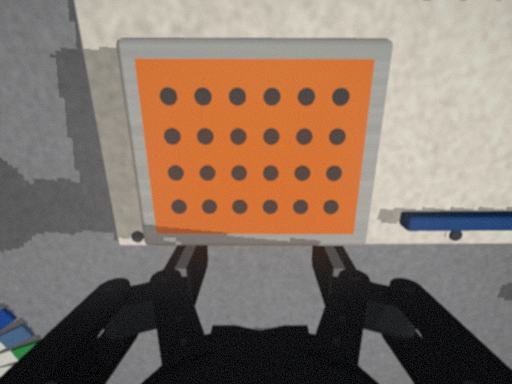

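View pics/side3.png

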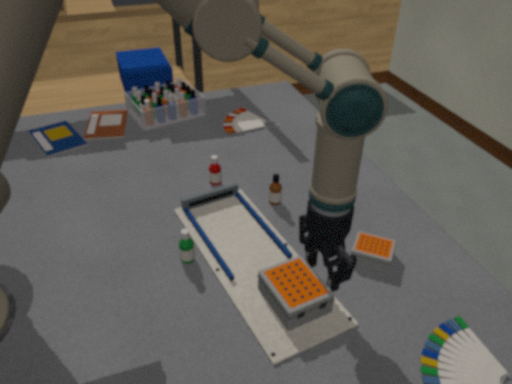

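The wrist and side views show the box squared: heading ≈98.1° against the lane's 98.15°, orange panel at wrist (254,142). It sits at y≈-14, so I'll push 14 mm more.

servo_tool([
  [3, 0, 0, 0, 0, 0],
  [6, 0, 0, 0, 0, 0],
  [9, 0, 0, 0, 0, 0],
  [12, 0, 0, 0, 0, 0],
  [14, 0, 0, 0, 0, 0],
  [14, 0, 0, 0, 0, 0],
])

```text
clock: 4.4
position: [0.6286, -0.1409, 0.0283]
ee_rot: [-0.0, -0.07, 0.998, 0.0]
contact_force: [-0.1, -0.0, 0.9]
width: 0.0604
```

```bash
python3 m.py 4 side wrist scene; python3 -c "
from lane import *
where(); go(-220,-120,90,0)"
```

```text
== side
rail 243 [605.2  66.8] [ 10.2 234.4] 8.96 z 17.9
rail 242 [478.5  47.8] [  8.8 237.4] 7.74 z 17.9
orange 507 [ 768.8 -111. ] [45.6 60.3] 48.49 zmed 35.1 px 374.0 245.0
   top 937 [781.5 -94.8] [67.5 78.1] 48.45
orange 1598 [ 573.6 -150.5] [72.6 90.2] 8.0 zmed 55.1 px 288.0 285.0
   top 2711 [ 583.1 -151. ] [115.3 111.1] 8.03
== wrist
orange 31259 [ 573.8 -152.7] [75. 94.] 7.94 zmed 55.3 px 254.0 142.0
   top 52429 [ 585.1 -151.1] [114.8 109.5] 8.05
== scene
rail 421 [482.3  53.1] [ 13.  236.5] 7.96 z 16.4
rail 549 [608.7  71. ] [ 11.1 235.3] 8.38 z 16.7
orange 990 [797.2 -82.8] [46.5 60.5] 48.19 zmed 34.5 px 110.0 268.0
   top 1754 [783.7 -92.1] [67.4 78.3] 48.17
t 4.55 TCP lane [-130.9  -55.8] z 28.4 relhead -270.15 F [-0.09 -0.32  1.07] w 0.06022894748460918
shift [-64.4 -88.9 -61.7] rot [-2.000e-02 -2.000e-02  8.985e+01]
```

Box now at lane (-134, +0.5), square. Backing off, then going behind it.

servo_tool([
  [-15, 0, 0, 0, 0, 0],
  [-30, 0, -10, 0, 0, 0],
  [-40, 0, -50, 0, 0, 0],
  [-40, -40, -80, 0, 0, 8.5],
  [-40, -85, -80, 0, 0, 17],
  [-25, -105, -80, 0, 0, 25.5],
  [0, -110, -80, 0, 0, 34],
  [30, -110, -80, 0, 0, 42.5],
])

```text
clock: 5.35
position: [0.6147, -0.2556, 0.1079]
ee_rot: [0.0, 0.3, 0.954, -0.0]
contact_force: [-0.6, 0.0, -0.2]
width: 0.0606
```

```bash
python3 -c "
from lane import *
where(); go(-230,0.5,105,0)"
```

```text
t 5.35 TCP lane [-242.4  -25.4] z 107.9 relhead 46.95 F [-0.6   0.01 -0.24] w 0.060597399891071636
shift [27.4 -8.6  2.9] rot [1.000e-02 4.000e-02 4.695e+01]
```

servo_tool([
  [10, -3, 0, 0, 0, 8.5],
  [20, -6, 0, 0, 0, 17],
  [27, -8.5, 0, 0, 0, 25.5],
  [27, -8.5, 0, 0, 0, 34],
  [27, -8.5, 0, 0, 0, 42.5],
  [27, -8.5, 0, 0, 0, 47],
  [27, -8.5, 0, 0, 0, 47],
])

```text
clock: 6.05
position: [0.5877, -0.2456, 0.1083]
ee_rot: [-0.0, 0.653, 0.758, -0.0]
contact_force: [0.2, 0.3, -0.8]
width: 0.0601
```

```bash
python3 m.py 5 side wrist; python3 -c "
from lane import *
where(); go(-220,0.5,28,0)"
```

```text
== side
rail 237 [605.2  65.9] [  9.3 237.4] 8.55 z 17.8
rail 246 [478.1  49.1] [  8.2 238.8] 8.22 z 18.2
orange 831 [ 564.1 -151.9] [53.3 89.7] 7.34 zmed 55.0 px 279.0 287.0
   top 1668 [ 571.7 -152.3] [ 92.8 111.3] 8.38
== wrist
orange 12794 [ 574.  -153.6] [74.8 90.1] 8.1 zmed 55.3 px 259.0 68.0
   top 20865 [ 574.6 -158.1] [92.3 99.9] 8.1
t 6.15 TCP lane [-2.287e+02 -1.000e-01] z 108.3 relhead 0.45 F [-0.53  0.17 -1.15] w 0.05988597400444438
shift [ 8.7 -0.5 80.3] rot [-0.01 -0.01  0.45]
```

View pics/wrist5.png

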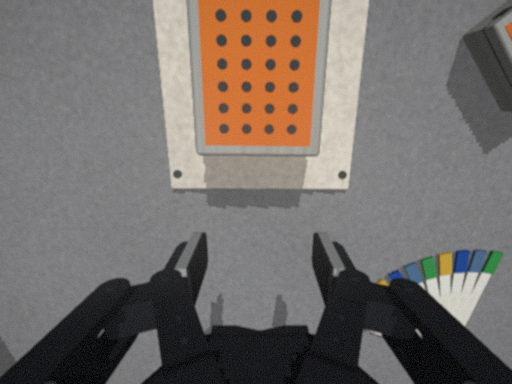

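The wrist view shows the box square and centred on the plate, with its rear edge at row 153 (columns 197–318). Descending behind it.

servo_tool([
  [2, 0, 40, 0, 0, 0.4],
  [6, -0.5, 78, 0, 0, 0.4],
  [8, -0.5, 80, 0, 0, 0.4],
  [8, -0.5, 80, 0, 0, 0.4],
])

```text
clock: 6.55
position: [0.5857, -0.2374, 0.0279]
ee_rot: [-0.001, 0.655, 0.756, -0.0]
contact_force: [0.3, 0.2, -0.5]
width: 0.0606
```

servo_tool([
  [6, 0, 0, 0, 0, 0],
  [12, 0, 0, 0, 0, 0],
  [17, 0, 0, 0, 0, 0],
  [22, 0, 0, 0, 0, 0],
  [28, 0, 0, 0, 0, 0],
  [34, 0, 0, 0, 0, 0],
  [40, 0, 0, 0, 0, 0],
  [40, 0, 0, 0, 0, 0],
])

```text
clock: 7.35
position: [0.5801, -0.1969, 0.0283]
ee_rot: [-0.001, 0.655, 0.755, 0.0]
contact_force: [0.5, -1.0, 0.4]
width: 0.0606
```

```bash
cat >> lane.py <<'E'
def bx(tag,n):
    z=np.load(f"pics/{n}{tag}.npz");st=telemetry.get_state()
    L=cv2.connectedComponentsWithStats(cv2.morphologyEx(orange(z["im"]).astype(np.uint8),cv2.MORPH_CLOSE,np.ones((5,5))))
    return L
E
python3 m.py 6 side wrist|grep -A1 orange; python3 -c "
from lane import *
where()"
```

```text
orange 503 [ 768.8 -111. ] [45.7 60.2] 48.25 zmed 35.2 px 374.0 245.0
   top 945 [780.9 -95.6] [67.8 78.1] 48.03
orange 407 [ 563.  -109.8] [63.7 44.9] 8.93 zmed 55.1 px 270.0 268.0
   top 942 [ 567.  -133.1] [ 90.4 112.4] 7.37
--
orange 34188 [ 570.6 -133.2] [75.8 93.2] 8.09 zmed 55.3 px 256.0 112.0
   top 53097 [ 572.6 -147.5] [ 92.3 127.3] 8.04
t 7.45 TCP lane [-180.     0.8] z 28.0 relhead -0.04 F [-0.12  0.55 -0.46] w 0.06005196883896174
```

servo_tool([
  [8, 0, 0, 0, 0, 0],
  [16, 0, 0, 0, 0, 0],
  [24, 0, 0, 0, 0, 0],
  [32, 0, 0, 0, 0, 0],
  [40, 0, 0, 0, 0, 0],
  [48, 0, 0, 0, 0, 0],
  [54, 0, 0, 0, 0, 0],
  [54, 0, 0, 0, 0, 0],
])

```text
clock: 8.25
position: [0.5725, -0.1435, 0.0284]
ee_rot: [-0.0, 0.655, 0.756, 0.0]
contact_force: [-0.7, 0.1, 0.0]
width: 0.0605
```

```bash
python3 m.py 7 wrist side; python3 -c "
from lane import *
where()"
```

```text
== wrist
orange 34043 [562.9 -79.4] [75.9 93.7] 8.09 zmed 55.3 px 256.0 111.0
   top 52982 [564.9 -93.7] [ 92.7 126.9] 8.27
== side
rail 129 [597.9 111.1] [  8.2 144.1] 8.92 z 17.8
rail 251 [478.7  49.1] [  8.1 236.6] 8.07 z 18.0
orange 507 [ 768.7 -111.1] [46.2 60.2] 48.14 zmed 35.1 px 374.0 245.0
   top 940 [781.8 -94.6] [69.4 77.9] 48.58
t 8.35 TCP lane [-126.5    0.2] z 28.4 relhead -0.03 F [ 0.43  0.41 -0.49] w 0.05999648812329292
```

View pics/wrist7.png

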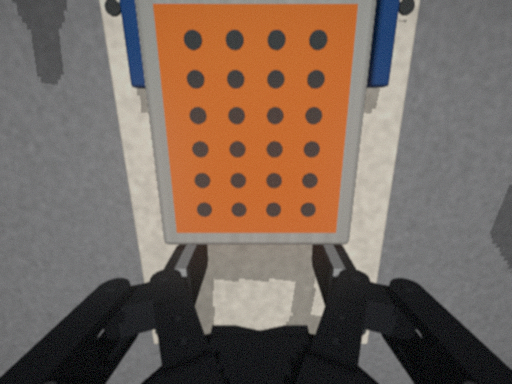

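The box is in the mouth, centred: the rails' inner edges at columns 144 and 369 have a mean of 256.5, and the box centre is at 256. Continuing.

servo_tool([
  [8, 0, 0, 0, 0, 0],
  [16, 0, 0, 0, 0, 0],
  [24, 0, 0, 0, 0, 0],
  [32, 0, 0, 0, 0, 0],
  [40, 0, 0, 0, 0, 0],
  [48, 0, 0, 0, 0, 0],
  [56, 0, 0, 0, 0, 0],
  [64, 0, 0, 0, 0, 0],
])

```text
clock: 9.15
position: [0.5639, -0.0807, 0.0284]
ee_rot: [0.0, 0.655, 0.755, 0.0]
contact_force: [0.2, -2.1, 1.5]
width: 0.06
```

```bash
python3 m.py 8 wrist|grep -A1 orange; python3 -c "
from lane import *
where()"
```

```text
orange 34072 [553.7 -17.3] [75.8 93.6] 8.04 zmed 55.3 px 254.0 113.0
   top 53129 [555.8 -31.1] [ 92.7 126.8] 8.12
t 9.2 TCP lane [-60.7   0.6] z 28.3 relhead -0.04 F [0.57 1.   0.73] w 0.060581311309132135
```

servo_tool([
  [8, 0, 0, 0, 0, 0],
  [16, 0, 0, 0, 0, 0],
  [24, 0, 0, 0, 0, 0],
  [32, 0, 0, 0, 0, 0],
  [40, 0, 0, 0, 0, 0],
  [48, 0, 0, 0, 0, 0],
  [56, 0, 0, 0, 0, 0],
  [64, 0, 0, 0, 0, 0],
])

```text
clock: 10.0
position: [0.5546, -0.0173, 0.0282]
ee_rot: [-0.0, 0.655, 0.755, -0.0]
contact_force: [0.4, -1.0, -0.9]
width: 0.0605
```

```bash
python3 m.py 9 wrist|grep -A1 orange; python3 -c "
from lane import *
where()"
```

```text
orange 34118 [544.8  46.3] [75.9 93.5] 8.05 zmed 55.3 px 255.0 113.0
   top 53220 [546.6  32.3] [ 92.6 126.9] 7.99
t 10.05 TCP lane [3.3 0.7] z 28.2 relhead -0.04 F [-0.35  0.44  0.34] w 0.06001150674138203
```

View pics/wrist9.png

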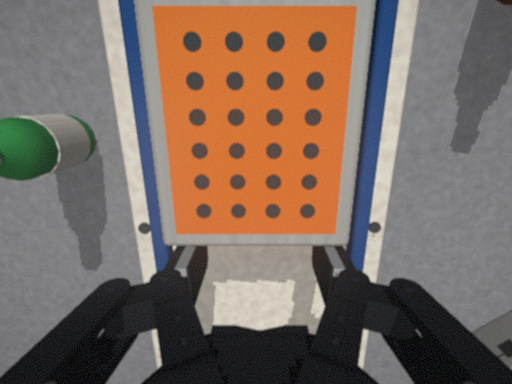

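Still centred (y≈+1, rails symmetric in the view) and about 79 mm short of home. Both side bottles are clear of the gripper.

servo_tool([
  [8, 0, 0, 0, 0, 0],
  [16, 0, 0, 0, 0, 0],
  [24, 0, 0, 0, 0, 0],
  [32, 0, 0, 0, 0, 0],
  [40, 0, 0, 0, 0, 0],
  [48, 0, 0, 0, 0, 0],
  [56, 0, 0, 0, 0, 0],
  [64, 0, 0, 0, 0, 0],
])

```text
clock: 10.85
position: [0.5457, 0.046, 0.0283]
ee_rot: [-0.0, 0.655, 0.755, -0.0]
contact_force: [0.3, -1.0, -0.7]
width: 0.0606
```

servo_tool([
  [2, 0, 0, 0, 0, 0],
  [4, 0, 0, 0, 0, 0],
  [6, 0, 0, 0, 0, 0],
  [8, 0, 0, 0, 0, 0],
  [10, 0, 0, 0, 0, 0],
  [11, 0, 0, 0, 0, 0],
  [12, 0, 0, 0, 0, 0],
  [12, 0, 0, 0, 0, 0],
])

```text
clock: 11.65
position: [0.5442, 0.0574, 0.0284]
ee_rot: [-0.0, 0.655, 0.755, 0.0]
contact_force: [-0.1, -0.3, 0.5]
width: 0.0607
```

```bash
python3 m.py 10 wrist side scene; python3 -c "
from lane import *
where()"
```

```text
== wrist
rail 3491 [600.7 112.7] [  9.3 149.7] 8.55 z 18.5
orange 34169 [534.5 120.9] [75.8 93.6] 8.05 zmed 55.3 px 255.0 113.0
   top 53167 [536.5 107. ] [ 92.6 127.1] 8.02
== side
rail 241 [478.5  48.1] [  8.2 235.1] 8.08 z 18.0
rail 158 [612.   20.2] [ 10.2 140.7] 8.23 z 18.0
orange 510 [ 768.7 -111.1] [46.2 60.2] 48.25 zmed 35.0 px 374.0 245.0
   top 938 [781.9 -94.4] [69.4 78. ] 48.41
== scene
rail 550 [609.1  71.1] [ 11.  235.6] 8.79 z 16.6
orange 946 [533.1 122.6] [67.9 88.3] 7.79 zmed 54.1 px 262.0 171.0
   top 1680 [536.6 112.6] [ 93.1 131.8] 8.1
orange 998 [797.2 -82.8] [46.7 60.8] 48.62 zmed 34.4 px 110.0 268.0
   top 1760 [783.9 -92. ] [67.  78.1] 48.18
t 11.8 TCP lane [77.3  0.1] z 28.4 relhead -0.06 F [-0.14 -0.17 -0.26] w 0.06058086269758566
```

View pics/scene10.png

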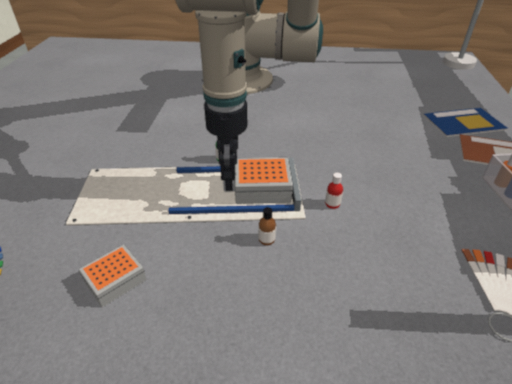

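View pics/wrist10.png

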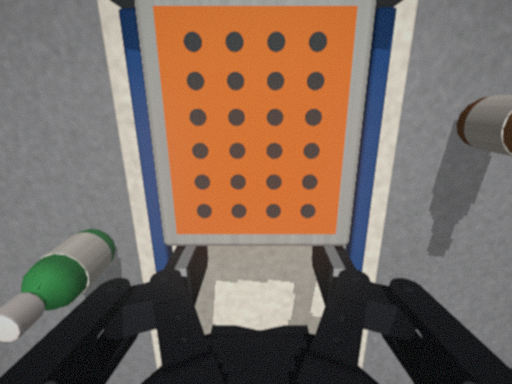

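About 3 mm remain. Pressing gently until the stop reacts.

servo_tool([
  [1, 0, 0, 0, 0, 0],
  [2, 0, 0, 0, 0, 0],
  [2.5, 0, 0, 0, 0, 0],
  [3, 0, 0, 0, 0, 0],
  [3, 0, 0, 0, 0, 0],
])

```text
clock: 12.3
position: [0.544, 0.0599, 0.0284]
ee_rot: [0.0, 0.655, 0.755, -0.0]
contact_force: [0.3, -3.2, -0.8]
width: 0.0604
```

```bash
python3 -c "
from lane import *
where()"
```

```text
t 12.3 TCP lane [79.9 -0. ] z 28.4 relhead -0.01 F [ 0.32 -3.16 -0.78] w 0.06041447431902167
```

servo_tool([
  [0.5, 0, 0, 0, 0, 0],
  [1, 0, 0, 0, 0, 0],
  [1, 0, 0, 0, 0, 0],
])

```text
clock: 12.6
position: [0.5441, 0.06, 0.0285]
ee_rot: [0.001, 0.655, 0.756, -0.0]
contact_force: [1.2, -6.7, -0.1]
width: 0.0604
```

servo_tool([
  [0.5, 0, 0, 0, 0, 0],
  [1, 0, 0, 0, 0, 0],
  [1, 0, 0, 0, 0, 0],
])

```text
clock: 12.9
position: [0.5442, 0.06, 0.0286]
ee_rot: [0.002, 0.655, 0.756, -0.001]
contact_force: [1.8, -9.1, -0.1]
width: 0.0603
```

```bash
python3 m.py 11 wrist scene|grep -A1 orange; python3 -c "
from lane import *
where()"
```

```text
orange 34280 [534.3 123.5] [75.9 93.6] 8.2 zmed 55.3 px 255.0 113.0
   top 53228 [536.4 109.7] [ 92.6 126.8] 8.29
--
orange 938 [532.9 124.7] [67.9 89. ] 9.51 zmed 54.2 px 264.0 171.0
   top 1681 [536.8 115.9] [ 93.8 131.4] 7.83
orange 997 [797.3 -82.9] [46.7 60.3] 48.62 zmed 34.5 px 110.0 268.0
   top 1758 [783.9 -91.9] [67.2 78.2] 48.09
t 13.0 TCP lane [80.  -0.3] z 28.5 relhead 0.08 F [ 0.98 -8.11 -0.46] w 0.06004543676139209
```

The stop reacts: force has climbed to 9 N with no further travel. The box measures x≈144.3. I'll back straight away and rise.

servo_tool([
  [-5, 0, 0, 0, 0, 0],
  [-15, 0, 0, 0, 0, 0],
  [-30, 0, 0, 0, 0, 0],
  [-45, 0, -10, 0, 0, 0],
  [-50, 0, -45, 0, 0, 0],
  [-50, 0, -90, 0, 0, 0],
  [-50, 0, -130, 0, 0, 0],
  [-50, 0, -130, 0, 0, 0],
])

```text
clock: 13.8
position: [0.5548, 0.0112, 0.1652]
ee_rot: [0.005, 0.656, 0.755, 0.004]
contact_force: [1.0, -0.8, -0.4]
width: 0.0606
```

```bash
python3 m.py 12; python3 -c "
from lane import *
where()"; python3 ov.py 12 scene wrist
python3 - <<'E'
from h import *
for q in ("bottle_pink","bottle_green","bottle_amber"):
  for n in ("scene","side"):
    d=np.load(f"pics/{n}12.npz")["d"]; P=cloud(n,d)
    for x in spotter.outline_of(q,n)[:1]:
        m=x["region"]&(d>0); print(n,q,round(x["conf"],2),x["rect"],np.round(np.median(P[m],0)*1000))
E
```

```text
== scene
rail 228 [490.7  -3.3] [ 11.6 122.2] 8.9 z 16.3
rail 553 [609.1  71.1] [ 11.4 235.2] 8.37 z 16.6
orange 944 [533.1 125. ] [68.2 89.1] 7.67 zmed 54.1 px 264.0 171.0
   top 1650 [534.8 127. ] [ 94.8 108.6] 8.05
orange 1003 [797.2 -82.8] [46.9 60.5] 48.28 zmed 34.4 px 110.0 268.0
   top 1751 [783.9 -91.9] [67.7 78.2] 48.31
== side
rail 247 [478.5  49.2] [  7.7 239.5] 8.02 z 18.0
rail 179 [610.   28.7] [  9.5 158.7] 9.64 z 18.1
orange 773 [534.1 126.3] [71.  87.3] 8.44 zmed 54.9 px 220.0 200.0
   top 1334 [532.1 123.6] [ 91.9 114. ] 8.06
orange 508 [ 768.9 -111. ] [45.7 60.2] 48.25 zmed 35.1 px 374.0 245.0
   top 938 [781.2 -95.2] [68.4 78.6] 47.48
== wrist
orange 8212 [534.7 121.1] [74.4 86. ] 8.05 zmed 55.3 px 256.0 55.0
   top 13498 [535.5 116.3] [92.2 96. ] 8.16
orange 1272 [770.5 -77.8] [35.5 58.9] 49.1 zmed 35.4 px 444.0 286.0
   top 2085 [786.9 -90.9] [53.9 80.3] 48.54
t 13.95 TCP lane [31.6  0.7] z 158.4 relhead -0.1 F [-0.12 -0.13 -0.63] w 0.060132917764433094
scene bottle_pink 0.82 [326.4, 172.7, 18.1, 39.6] [569. 264.  37.]
side bottle_pink 0.65 [207.7, 160.2, 12.4, 25.8] [552. 251.  27.]
scene bottle_green 0.88 [215.3, 131.0, 15.0, 30.9] [443.  26.  36.]
side bottle_green 0.55 [180.0, 226.7, 16.4, 33.2] [430.  13.  40.]
scene bottle_amber 0.87 [260.4, 205.7, 16.8, 39.1] [678. 144.  42.]
```

View pics/scene12_ov.png

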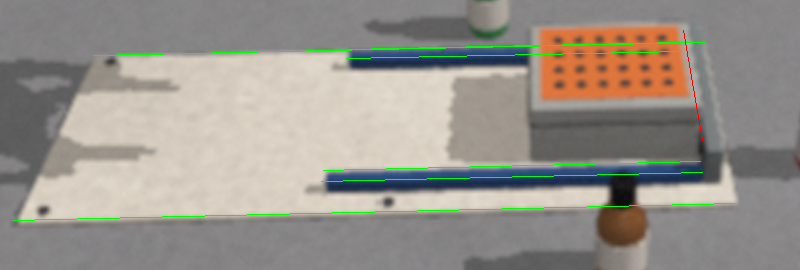

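View pics/wrist12.png

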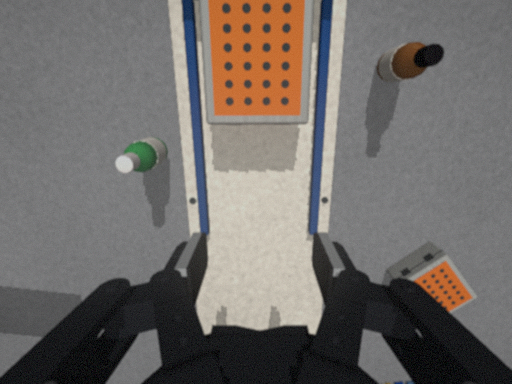

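The scene crop shows the box's front end flush with the stop (right edge at about column 700) and parallel to the rails. In the wrist view it sits midway between the rails and the hand is clear. The bottles are where they were. I'll let the arm settle and hand in.

servo_tool([
  [0, 0, 0, 0, 0, 0],
  [0, 0, 0, 0, 0, 0],
  [0, 0, 0, 0, 0, 0],
])

```text
clock: 14.55
position: [0.5505, 0.0127, 0.1582]
ee_rot: [-0.0, 0.655, 0.755, -0.0]
contact_force: [0.7, 0.4, -0.4]
width: 0.0599
```

```bash
python3 -c "
from lane import *
where()
from rig import sign_off
print(sign_off())"
```

```text
t 14.55 TCP lane [32.3  0.2] z 158.2 relhead -0.04 F [ 0.71  0.39 -0.42] w 0.05991899297656017
the job is handed in; nothing more can be done
None
```

The box is home against the end stop and the job is handed in at 14.6 s; `sign_off` gave no verdict. I squared and centred the box with a two-finger push on its right side. Then I pushed it down the lane from behind until the stop reacted with about 9 N and it moved no further, and backed the hand away upward.

**Last checks:**
- **Position:** the box's x measured about 144 mm while it was still pressed against the stop and 145–146 mm after the hand was withdrawn (home is 145). It was within about 2 mm of the centre line and square to the lane within about 0.01 rad.
- **Box and rails:** the box top stayed at its normal height whenever I measured it. The pictures showed a clear gap to both rails, but I had no direct reading of rail contact.
- **Bottles:** in the scene camera all three stand where they were, to the millimetre. In the side camera the green one also matched. The pink one read about 7 mm off there, which I put down to that camera's low-confidence outline, and the amber one was not found.
- **Wrist camera disagreement:** the last wrist picture gave x about 4 mm short. The far edge of the box's orange panel was cut off in that picture, so I discounted it.

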